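# Seat a round casting in a three-point gauge nest

## Robot

A 6-joint arm with a two-finger parallel gripper is mounted at the origin on the work surface. World frame = base frame: x ahead of the robot, y to its left, z up, the work surface at z = 0. Lengths are in m, angles in degrees, forces in N, time in s.
With the tool pointing down it reaches from about 0.4 to 0.825 m from the base axis. Payload 7 kg.
Tool frame: the origin (TCP) lies at the very end of the fingers, on their centre line; the grasp point (between the pads) lies 19 mm behind it (r.hold_point_z is the distance from the TCP to the grasp point, in m); z points along the fingers, y is the direction in which the jaws open and shut (so a half turn about z gives the same grasp; the last joint's range is limited). The gripper opens to 88 mm and grips with 3 to 60 N. Pads are 19 mm wide; open, the fingers measure 130 mm over their backs; the gripper's body (78 mm by 193 mm) begins 47 mm behind the grasp point.
Start: joints at [-51.389, 20.546, 0.682, 0, -70.136, -16.507], TCP at [0.254, -0.625, 0.227] pointing down, gripper open.
Joint ranges: [-176.03, 176.03], [-82.01, 121.73], [-58.28, 71.71], [-173.87, 95.51], [-174.79, -0.11], [-173.66, 173.66]. Speed limits (degrees/s): [136.94, 136.94, 172.46, 180, 180, 180].

## Interface

Orientations are given as [roll, pitch, yaw] about the fixed x, y, z axes, in that order (R = Rz(yaw) Ry(pitch) Rx(roll)).
In Python, from plant import r gives the robot as it stands. The module is installed in compiled form; this text tells all that it offers.
- The arm moves only by the shell command python3 -m inch 'ROWS' [FORCE]. ROWS is text: rows parted by semicolons, each of 7 numbers parted by spaces: the shift along the tool's x, y, z in m, then the turn, a rotation vector about the tool's x, y, z in rad, then the opening, from 0 (shut) to 1 (fully open). In form: tx ty tz ax ay az jaw; .... A call has 1 to 20 rows; each row shifts and turns the commanded pose from where the row before left it, along the tool's axes as they then stand; what a row does not reach is not made up. A row lasts 1/12 s, in which the tool goes at most 41.7 mm and 7.16 degrees, less where a joint would pass 70% of its speed; a pose out of reach is approached as far as the arm can. A call with a gripper value outside its range is refused whole. The fingers move at their own pace and stop on an object; FORCE is the grip in N (left out, the last holds). Time passes only in rows, so rows that do not move let the fingers close. It gives the time, the measured TCP pose, the force and the opening at its end, in the units of the state.
- r.get_state(): the state, without advancing time (a new reading comes with each control period).
- r.capture(name): name is "scene" or "top" or "wrist"; returns the picture (384x512x3 uint8, red, green, blue); there is no depth.
- r.camera_params(name): a dict with "vfov" (degrees; the focal length in pixels is half the picture's height over the tangent of half this angle, whatever the lens; pixels are square), "cx", "cy" (the principal point, pixels), "R" (3x3) and "t" (3): a world point X has camera coordinates R X + t. Camera axes: x right, y down, z forward; pixel columns grow to the right and rows downward; lengths in m; the calibration is good to about 2 mm. A picture is of the moment at which its call begins: read the wrist's pose just before it. camera_params takes no time and is no camera call; for the wrist camera it gives the pose at the moment of the call.
- r.close_job(): hands the job in, once; it reports no verdict.
Trained networks look in the newest picture that a camera, given by its name, has taken for a name from the list of things; names that differ only in an ending like _2 or _b are one class to them, and where a whole thing is asked for, a point or a joint stands for the part that bears it (a point fixed in the world has none). Each returns a list of dicts, best first, with "p" (0 to 1); they miss things now and then, are a little off and sometimes report something else, mostly with a low value. They report only what shows in the picture. A call takes as long as a camera call. They do not tell look-alikes from the thing itself.
- r.recognise(target, camera): "xy" ([column, row] in pixels, amid what is visible of it).
The state is a dict: "time_s": time; "joints": joint angles; "qd": joint speeds; "joint_torque": joint torques, N m; "tcp_pos": TCP position; "eef_rot": TCP orientation; "contact_force": force on the tool from outside, world axes, zero at the start; "moment": the same for the moment, N m; "gripper_width": finger opening in m.
Only numpy, scipy, OpenCV 4.12 (cv2) and the standard library are available. Lean on these libraries where they do the work, as an engineer would, in place of code of your own. Each camera call takes 0.05 s, during which the arm holds its last target.

## Task

Take the large round casting with the stem out of the wooden tray, stand it flat on the steel gauge plate between the jaw and the two locating screws, and let go. Then slide the jaw up by its knob so that it gently nudges the casting home against both screw tips and holds it there, its spring plunger pressed about half-way in and not bottomed; never ram the casting against the screws. Let go of everything, and leave the other castings where they lie.

Things in the scene. Friction and masses are not known exactly. Their poses are not given: they have to be found in the camera images.
- casting: the round aluminium casting to be gauged, about 0.11 kg: a disc 52 mm across and 14 mm high with an upright round stem in its middle, 18 mm across, from 14 to 52 mm above the underside (grip it there). Origin: centre of the underside; z along the stem. It stands in the tray, stem up.
- tray: low wooden tray, 180 x 200 mm, rim 22 mm high, floor 8 mm thick; fixed. Origin: centre of its underside. Holds the castings about 80 mm apart.
- nest: steel gauge plate, fixed to the bench, 250 (its x) x 120 (its y) x 12 mm thick; it carries the jaw near its -x end and the two locating screws near its +x end. Origin: centre of its underside, so the top face is at z 12 mm; +x points from the jaw to the screws. With both screws at the middle of their adjustment a seated casting has its axis at x 30 mm, y 0; set down with its axis at x 8 mm, y 0 it touches nothing yet.
- jaw: dark steel jaw block, 40 x 44 mm, 22 mm high, sliding along the plate's x on its top face (70 mm of travel, starts within 18 mm of the -x end of it). Origin: centre of its underside; x as the plate's. An upright round knob, 18 mm across, stands on its middle from 22 to 62 mm above the origin. It slides stiffly, needs about 9 N to move it, and stays where it is left.
- plunger_rest (a point): where the tip of the jaw's ball-ended spring plunger stands when not pressed: 50 mm ahead (+x) of the jaw's origin, 7 mm above the plate; moves with the jaw. The plunger gives 4 mm, from 1 N at first touch to 7 N fully in (1.5 N per mm), then it is solid. Half-way in it presses with about 4 N, so a hand on the jaw feels about 13 N in all.
- jaw_knob (a point): point on the axis of the jaw's knob, 46 mm above the underside of the jaw (58 mm above the bench), a good height to grip; clear on both sides across the plate (its y).
- left_post: dark steel block, 24 x 24 x 24 mm, fixed on the plate near its +x end, 26 mm to +y of the middle line, holding one locating screw. Origin: centre of its underside, at the plate's top.
- left_nominal (a point): nominal centre of the left screw's ball tip (12 mm across), 32 mm to -x of its post's origin and 7 mm above the plate. The true tip is not measured: each screw was set by hand up to 5.5 mm farther in or out along the plate's x, so where the casting seats must be felt. Screws are solid; over 15 N on one spoils its setting.
- right_post: the same block on the -y side, with its own screw and setting.
- right_nominal (a point): nominal centre of the right screw's ball tip, as for the left.
- square_casting: casting with a 40 mm square foot and a stem 42 mm high in all; stays in the tray. Origin: centre of its underside.
- plain_disc: disc casting without a stem, 42 mm across, 16 mm high; stays in the tray. Origin: centre of its underside.
- small_casting: small round casting, foot 32 mm across, 34 mm high with its stem; stays in the tray. Origin: centre of its underside.
There are look-alikes about, which are no part of the job. Leave any blue or orange look-alike of the casting alone.

How it is judged (in metres and radians):
On the way, in this order (a step that is already met when the one before it is completed fails the run):
1. the casting stands flat on the gauge plate between the jaw and the screws, let go (z of casting in the frame of nest between 0.009 and 0.015 m and angle between casting's own z axis and vertical below 0.06 rad and x of casting in the frame of nest between -0.02 and 0.045 m and y of casting in the frame of nest between -0.02 and 0.02 m and contact force between casting and the fingers below 0.05 N), for 0.2 s.
2. the casting is held in three-point contact: the jaw's plunger presses it with 2.0 to 6.4 N and both screw tips bear on it (contact force between casting and jaw between 2 and 6.4 N and contact force between casting and left_post above 0.5 N and contact force between casting and right_post above 0.5 N), for 0.3 s.
At the end, for the whole second after the job is handed in: The casting stands flat on the gauge plate (within 3 mm in height, 0.06 rad), at rest, pressed by the plunger with 2.0 to 6.4 N and bearing on each screw tip with over 0.5 N; casting and jaw are let go; no other casting moved over 25 mm (all of step 2 and z of casting in the frame of nest between 0.009 and 0.015 m and angle between casting's own z axis and vertical below 0.06 rad and linear speed of casting below 0.01 m/s and contact force between each of casting, jaw and the fingers below 0.05 N); the robot touches nothing.
It fails at once if a locating screw is loaded with more than 15 N by the casting (contact force between casting and left_post above 15 N or contact force between casting and right_post above 15 N).
It fails at once if another casting is shifted by more than 25 mm (distance of any of square_casting, plain_disc, small_casting from where it was at the start of the episode above 0.025 m).
It also fails if it takes over 64 s, if anything falls off the work surface, if the arm or the gripper's body presses on something with over 40 N, if the wrist force passes 120 N, or if a joint passes its speed limit or range.

## Working session

There is one attempt and no reset: what is moved stays moved. The work goes in short steps, Python scripts to look and compute and a shell command to move; the robot and the scene stay as the last step left them, time stands still between calls to the robot, and variables do not carry over. Pictures are saved under pics/ and viewed, and the job is handed in when it is done.

```bash
mkdir -p pics; ls; python3 - <<'E'
from plant import r
import cv2
s=r.get_state(); print(s)
for c in ["scene","top","wrist"]:
    im=r.capture(c); cv2.imwrite(f"pics/{c}0.png",im[:,:,::-1])
    p=r.camera_params(c); print(c,p)
    for t in ["casting","nest","jaw","jaw_knob","left_post","right_post","square_casting","plain_disc","small_casting","tray"]:
        try: print(t,[(d["xy"],round(d["p"],2)) for d in r.recognise(t,c)][:3])
        except Exception as e: print(t,e)
    if c=="top": pass
print(r.get_state()["time_s"])
E
```

```text
pics
{'time_s': 0.0, 'joints': array([-5.13873794e+01,  2.05919025e+01,  6.33199367e-01, -1.87458016e-02,
       -7.01361406e+01, -1.65074768e+01]), 'qd': array([ 6.64335924e-02, -3.33877927e-02, -7.36708707e-07, -5.01953345e-02,
       -2.28067813e-02,  1.35416008e-01]), 'joint_torque': array([ 3.01761529e-04, -5.82709837e+01,  2.93050110e+01,  6.99681491e+00,
        6.75234071e-03, -1.76414642e-04]), 'tcp_pos': array([ 0.25379391, -0.62493844,  0.22561738]), 'eef_rot': array([ 1.79904058e+02, -1.00555430e-02, -1.57901232e+02]), 'contact_force': array([ 0.66834655, -0.70591553, -0.00183301]), 'moment': array([0.00815893, 0.02181605, 0.02501563]), 'gripper_width': 0.0877280297998866}
scene {'vfov': 50.874598225892605, 'cx': 258.08440257932386, 'cy': 188.64417735363392, 'R': array([[ 0.88622321,  0.46303992,  0.01422849],
       [ 0.24765258, -0.44758434, -0.85926507],
       [-0.39150558,  0.76502437, -0.51133266]]), 't': array([-0.4021482 , -0.08582367,  1.20029867])}
casting [([180.3, 273.4], 0.96), ([117.6, 268.3], 0.89), ([146.6, 236.1], 0.87)]
nest [([310.0, 187.3], 0.91)]
jaw 
[... 738 characters left out ...]
st [([185.4, 170.1], 0.57)]
jaw [([184.3, 146.7], 0.89)]
jaw_knob [([306.2, 174.9], 0.7)]
left_post [([189.4, 202.2], 0.47)]
right_post [([170.1, 203.2], 0.47)]
square_casting [([339.1, 170.8], 0.58)]
plain_disc []
small_casting [([314.4, 211.2], 0.58)]
tray [([326.6, 188.0], 0.76)]
wrist {'vfov': 58.32558247466624, 'cx': 257.78805292965376, 'cy': 187.65539289320256, 'R': array([[-0.37564987,  0.92676068, -0.0013474 ],
       [ 0.89123906,  0.36164957,  0.27368327],
       [ 0.25412619,  0.10160823, -0.96181893]]), 't': array([ 0.67557867, -0.03415724,  0.38991012])}
casting []
nest []
jaw []
jaw_knob []
left_post []
right_post []
square_casting []
plain_disc []
small_casting []
tray []
1.65
```

View pics/scene0.png

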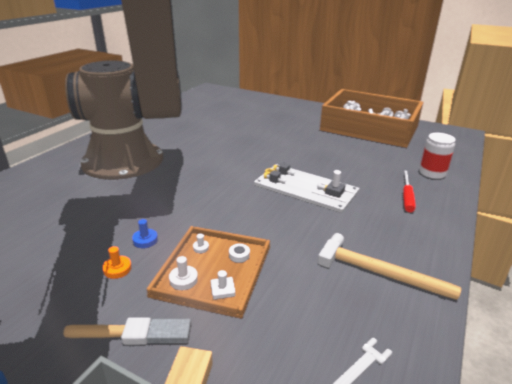

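View pics/top0.png

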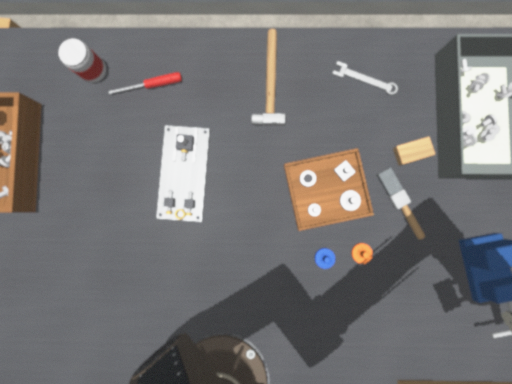

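View pics/wrist0.png

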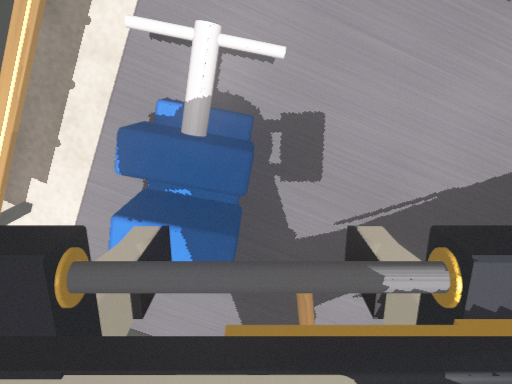

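The scene and top views show the large stemmed casting in the tray, at (182,273) in scene and (351,201) in top. The plate has its jaw at top (184,146) and its screws at top (170/189,203). The blue and orange look-alikes lie outside the tray. Next I'll work out positions.

```bash
cat > h.py <<'E'
import numpy as np, cv2
from plant import r
def cam(p):
    f=384/2/np.tan(np.radians(p["vfov"])/2); return f,p
def ray(p,uv,z):
    f,_=cam(p); d=np.array([(uv[0]-p["cx"])/f,(uv[1]-p["cy"])/f,1.])
    R=np.array(p["R"]);t=np.array(p["t"]); C=-R.T@t; w=R.T@d
    return C+w*(z-C[2])/w[2]
def proj(p,X):
    f,_=cam(p); c=np.array(p["R"])@np.asarray(X)+p["t"]; return np.array([f*c[0]/c[2]+p["cx"],f*c[1]/c[2]+p["cy"]])
E
python3 - <<'E'
from h import *
p=r.camera_params("top");q=r.camera_params("scene")
for n,uv,z in [("cast",(351,201),.03),("jaw",(184.3,146.7),.03),("lp",(189.4,202.2),.03),("rp",(170.1,203.2),.03)]: print(n,ray(p,uv,z).round(4))
print("scene cast stem top",ray(q,(182,260),.06).round(4), ray(q,(182,279),.015).round(4))
print("corners",[ray(p,c,.012).round(4) for c in [(166,126),(209,129),(202,221),(157,219)]])
im=cv2.imread("pics/top0.png")
a=cv2.resize(im[110:235,140:225],None,fx=5,fy=5,interpolation=cv2.INTER_CUBIC)[:600]
b=cv2.resize(im[140:240,280:380],None,fx=5,fy=5,interpolation=cv2.INTER_CUBIC)
cv2.imwrite("pics/a1.png",a);cv2.imwrite("pics/b1.png",b)
E
```

```text
cast [ 0.466  -0.3305  0.03  ]
jaw [0.6058 0.1044 0.03  ]
lp [0.4599 0.0879 0.03  ]
rp [0.457  0.1382 0.03  ]
scene cast stem top [ 0.4721 -0.3338  0.06  ] [ 0.4696 -0.3365  0.015 ]
corners [array([0.6655, 0.1592, 0.012 ]), array([0.6577, 0.0428, 0.012 ]), array([0.4111, 0.0571, 0.012 ]), array([0.4154, 0.1766, 0.012 ])]
```

View pics/a1.png

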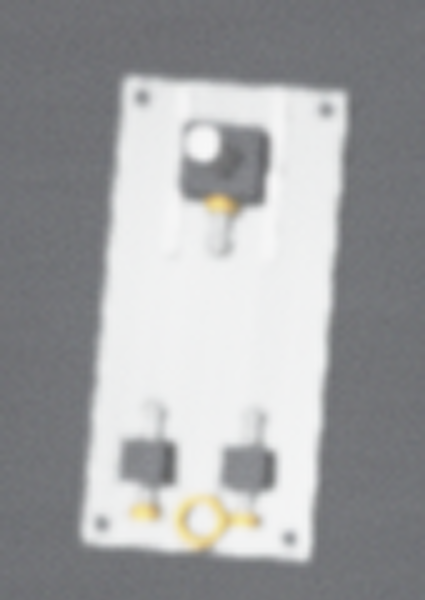

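View pics/b1.png

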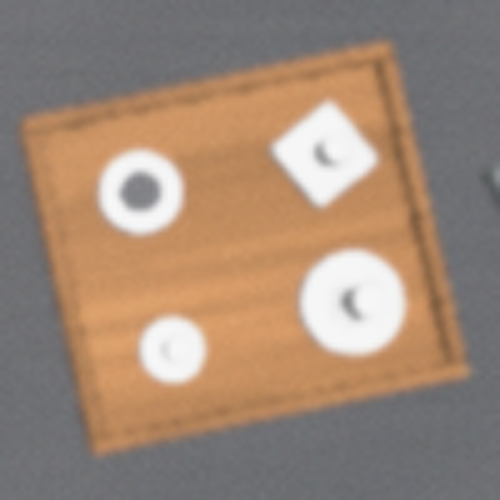

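The crop shows the big disc centred near top px (350.5,200.3). The plate is clean, with a brass ring past the screws near its +x end. I'll fit both precisely.

```bash
python3 - <<'E'
from h import *
from scipy.optimize import least_squares
p=r.camera_params("top");q=r.camera_params("scene")
im=cv2.imread("pics/top0.png").astype(int)
v=im.min(2)
m=(v[140:240,280:380]>150).astype(np.uint8)
n,l,st,ce=cv2.connectedComponentsWithStats(m)
for i in range(1,n):
    if st[i,4]>30: 
        c=ce[i]+[280,140]; print("blob",st[i],c,ray(p,c,.022).round(4), ray(p,c,.024).round(4))
# nest
m=(v[115:230,145:220]>140).astype(np.uint8)
m=cv2.morphologyEx(m,cv2.MORPH_CLOSE,np.ones((15,15)))
cs,_=cv2.findContours(m,cv2.RETR_EXTERNAL,cv2.CHAIN_APPROX_NONE)
c=max(cs,key=cv2.contourArea)[:,0,:]+[145,115]
W=np.array([ray(p,u,.012)[:2] for u in c])
rect=cv2.minAreaRect((W*1000).astype(np.float32)); print("nest",rect)
# fit fixed-size rect: points on boundary
def res(x):
    cc,ss=np.cos(x[2]),np.sin(x[2]); d=W-x[:2]; a=np.abs(d@[cc,ss])-.125*x[3]; b=np.abs(d@[-ss,cc])-.06*x[3]
    return np.maximum(a,b)*1e3
s=least_squares(res,[.538,.108,np.pi,1],loss="soft_l1"); print(s.x[:2],np.degrees(s.x[2]),s.x[3],s.cost)
# same from scene
im2=cv2.imread("pics/scene0.png").astype(int); v2=im2.min(2)
R=s.x; 
def N(x,y,z): cc,ss=np.cos(R[2]),np.sin(R[2]); return np.array([R[0]+cc*x-ss*y,R[1]+ss*x+cc*y,z])
a=cv2.imread("pics/scene0.png"); b=cv2.imread("pics/top0.png")
for I,P in((a,q),(b,p)):
  for X in [N(.125,.06,.012),N(-.125,.06,.012),N(-.125,-.06,.012),N(.125,-.06,.012)]:
    u=proj(P,X); cv2.circle(I,tuple(int(round(k*16)) for k in u),16,(0,0,255),-1,shift=4)
cv2.imwrite("pics/ov.png",np.hstack([cv2.resize(a[140:220,230:380],None,fx=2.6,fy=2.6),cv2.resize(b[115:230,145:220][:80],(390,208))]) if 0 else cv2.resize(a[140:220,230:380],None,fx=5,fy=5))
E
```

```text
blob [ 54  20  22  21 275] [344.52727273 170.25090909] [ 0.5468 -0.3167  0.022 ] [ 0.5466 -0.3162  0.024 ]
blob [ 19  30  18  17 208] [307.68269231 177.93269231] [ 0.526  -0.2202  0.022 ] [ 0.5258 -0.22    0.024 ]
blob [ 60  50  21  21 364] [350.10714286 200.00824176] [ 0.4689 -0.3303  0.022 ] [ 0.4688 -0.3298  0.024 ]
blob [ 28  63  13  14 154] [314.  209.5] [ 0.4435 -0.2364  0.022 ] [ 0.4435 -0.2361  0.024 ]
nest ((530.1544189453125, 111.91751098632812), (125.1365737915039, 275.09490966796875), 86.3353500366211)
[0.53856394 0.11128985] 176.20841512288422 1.0170223715910869 305.0431973214075
```

View pics/ov.png

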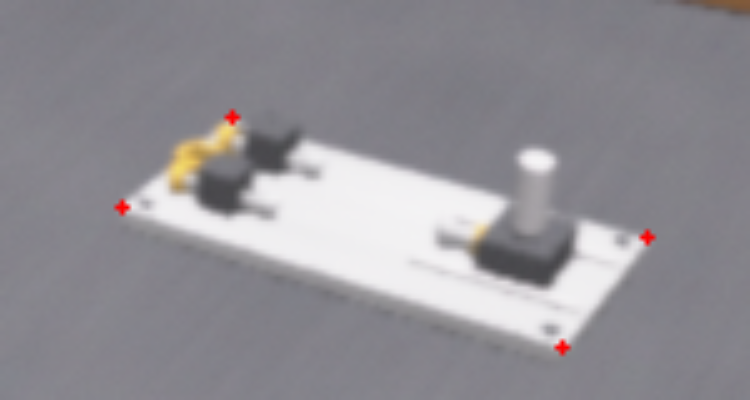

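```bash
cat >> h.py <<'E'
from scipy.spatial.transform import Rotation as Ro
def TR(s): return Ro.from_euler("xyz",s["eef_rot"],degrees=True).as_matrix()
def totool(d,s): return TR(s).T@np.asarray(d)
E
python3 - <<'E'
from h import *
s=r.get_state(); w=r.camera_params("wrist"); T=TR(s)
C=-np.array(w["R"]).T@w["t"]
print(s["tcp_pos"],s["eef_rot"]); print("cam in tool",T.T@(C-s["tcp_pos"])); print("fwd in tool",T.T@np.array(w["R"])[2])
for z in(0,.05,.1,.15): print(z,proj(w,s["tcp_pos"]+T@[0,0,z]))
ps=-183.8;c=np.radians(ps)
for tgt in ([.469,-.330,.14],):
    d=np.array(tgt)-s["tcp_pos"]; Rm=Ro.from_euler("xyz",[180,0,ps],degrees=True).as_matrix(); print("tool d",Rm.T@d, "turn", Ro.from_matrix(T.T@Rm).as_rotvec())
E
```

```text
[ 0.25395055 -0.62536557  0.22654798] [ 1.79997313e+02 -1.59071509e-03 -1.57895335e+02]
cam in tool [ 7.42960629e-02 -4.05773076e-05 -1.58728923e-01]
fwd in tool [-0.27370726 -0.00152929  0.96181183]
0 [258.41126621 243.36872811]
0.05 [258.38391752 209.95298276]
0.1 [258.3663407 188.4769059]
0.15 [258.35409226 173.51126359]
tool d [-0.19500163  0.30896837  0.08654798] turn [ 3.98171632e-05 -3.78897663e-05  4.52121698e-01]
```

```bash
python3 -m inch '0 0 0 0 0 0.113 1;0 0 0 0 0 0.113 1;0 0 0 0 0 0.113 1;0 0 0 0 0 0.113 1;-0.008 0.012 0 0 0 0 0.5;-0.017 0.027 0.005 0 0 0 0.5;-0.017 0.027 0.008 0 0 0 0.5;-0.017 0.027 0.008 0 0 0 0.5;-0.017 0.027 0.008 0 0 0 0.5;-0.017 0.027 0.008 0 0 0 0.5;-0.017 0.027 0.008 0 0 0 0.5;-0.017 0.027 0.008 0 0 0 0.5;-0.017 0.027 0.008 0 0 0 0.5;-0.017 0.027 0.008 0 0 0 0.5;-0.017 0.027 0.008 0 0 0 0.5;-0.017 0.027 0.008 0 0 0 0.5;-0.009 0.015 0.0015 0 0 0 0.5;0 0 0 0 0 0 0.5;0 0 0 0 0 0 0.5' 30
python3 - <<'E'
from h import *
s=r.get_state(); w=r.camera_params("wrist"); im=r.capture("wrist"); cv2.imwrite("pics/w1.png",im[:,:,::-1]); print(s["tcp_pos"],s["eef_rot"])
print(r.recognise("casting","wrist")[:3])
u=proj(w,[.469,-.330,.022]); print("expected disc",u)
E
```

```text
time_s: 3.23
tcp_pos: [0.4796, -0.3143, 0.14]
eef_rot: [180.0, -0.0, 176.4]
contact_force: [-0.2, -0.6, 0.4]
gripper_width: 0.044
[ 0.479564   -0.31429704  0.14001149] [ 1.79998062e+02 -1.18289816e-02  1.76434984e+02]
[{'xy': [236.8, 169.9], 'p': 0.76}, {'xy': [186.0, 10.5], 'p': 0.71}]
expected disc [238.77538548 171.04814982]
```

View pics/w1.png

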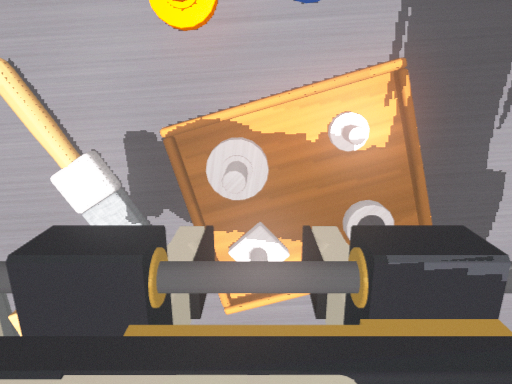

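The wrist view shows the casting's disc centred near (237,169) with its stem top near (234,181).

```bash
python3 - <<'E'
from h import *
s=r.get_state(); w=r.camera_params("wrist")
im=cv2.imread("pics/w1.png"); v=im.astype(int); 
sat=v.max(2)-v.min(2); m=((sat<40)&(v.min(2)>90)).astype(np.uint8); m[:,:195]=0; m[:,275:]=0; m[:130]=0;m[210:]=0
n,l,st,ce=cv2.connectedComponentsWithStats(m); i=1+st[1:,4].argmax(); print(st[i],ce[i])
c=max(cv2.findContours((l==i).astype(np.uint8),0,1)[0],key=cv2.contourArea); e=cv2.fitEllipse(c); print(e)
P=ray(w,e[0],.022); print("disc",P, "stem",ray(w,(234,181),.06))
t=P[:2]; print("tool move",totool([*(t-s["tcp_pos"][:2]),.029-s["tcp_pos"][2]],s))
E
```

```text
[ 206  138   62   62 3038] [236.82521396 168.51876234]
((236.8082275390625, 168.517822265625), (60.98817825317383, 61.61127471923828), 159.90206909179688)
disc [ 0.46611296 -0.33269679  0.022     ] stem [ 0.46670987 -0.33246689  0.06      ]
tool move [ 0.0116597  -0.01794309  0.11128384]
```

```bash
python3 -m inch '0.0056 -0.0088 0.01 0 0 0 0.5;0.0056 -0.0088 0.01 0 0 0 0.5;0 0 0.02 0 0 0 0.5;0 0 0.02 0 0 0 0.5;0 0 0.02 0 0 0 0.5;0 0 0.015 0 0 0 0.5;0 0 0.01 0 0 0 0.5;0 0 0.006 0 0 0 0.5;0 0 0 0 0 0 0.5;0 0 0 0 0 0 0;0 0 0 0 0 0 0;0 0 0 0 0 0 0;0 0 0 0 0 0 0;0 0 0 0 0 0 0;0 0 0 0 0 0 0;0 0 0 0 0 0 0;0 0 0 0 0 0 0' 30
```

```text
time_s: 4.75
tcp_pos: [0.4671, -0.3324, 0.0298]
eef_rot: [-180.0, 0.1, 176.2]
contact_force: [-0.5, 1.8, 7.0]
gripper_width: 0.017
```

```bash
python3 -m inch '0 0 -0.008 0 0 0 0;0 0 -0.02 0 0 0 0;0 0 -0.03 0 0 0 0;0 0 -0.03 0 0 0 0;0 0 -0.022 0 0 0 0;0 0 0 0 0 0 0' 
python3 - <<'E'
from h import *
im=r.capture("wrist"); cv2.imwrite("pics/w2.png",im[:,:,::-1])
E
python3 -m inch '-0.001 0.01 0 0 0 0 0;-0.002 0.02 0 0 0 0 0;-0.0025 0.032 0 0 0 0 0;-0.0025 0.032 0 0 0 0 0;-0.0025 0.032 0 0 0 0 0;-0.0025 0.032 0 0 0 0 0;-0.0025 0.032 0 0 0 0 0;-0.0025 0.032 0 0 0 0 0;-0.0025 0.032 0 0 0 0 0;-0.0025 0.032 0 0 0 0 0;-0.0025 0.032 0 0 0 0 0;-0.0025 0.032 0 0 0 0 0;-0.0025 0.032 0 0 0 0 0;-0.0025 0.032 0 0 0 0 0;-0.001 0.02 0 0 0 0 0;0 0.012 0 0 0 0 0;0 0 0 0 0 0 0;0 0 0 0 0 0 0'
python3 - <<'E'
from h import *
s=r.get_state(); w=r.camera_params("wrist")
im=r.capture("wrist"); cv2.imwrite("pics/w3.png",im[:,:,::-1]); print(s["tcp_pos"],s["eef_rot"],s["gripper_width"])
for n in ["nest","jaw","jaw_knob","left_post","right_post","plunger_rest","left_nominal","right_nominal","casting"]: print(n,r.recognise(n,"wrist")[:2])
for x,y in [(.125,.06),(-.125,.06),(-.125,-.06),(.125,-.06)]:
    c=np.radians(176.2); print(proj(w,[.5386+np.cos(c)*x-np.sin(c)*y,.1113+np.sin(c)*x+np.cos(c)*y,.012]))
E
```

```text
time_s: 5.25
tcp_pos: [0.4691, -0.3336, 0.1446]
eef_rot: [-179.8, 0.4, 176.3]
contact_force: [-0.1, 0.1, -1.6]
gripper_width: 0.0172
time_s: 6.8
tcp_pos: [0.529, 0.1105, 0.138]
eef_rot: [-179.9, -0.1, 176.3]
contact_force: [0.5, -0.7, -1.8]
gripper_width: 0.017
[0.52904316 0.11049696 0.13799491] [-1.79935349e+02 -1.17369219e-01  1.76269801e+02] 0.017009756617960777
nest [{'xy': [261.0, 120.3], 'p': 0.6}]
jaw [{'xy': [257.6, 304.7], 'p': 0.65}]
jaw_knob [{'xy': [260.3, 304.1], 'p': 0.64}, {'xy': [227.7, 91.6], 'p': 0.54}]
left_post [{'xy': [227.8, 91.7], 'p': 0.92}]
right_post [{'xy': [292.1, 93.1], 'p': 0.92}]
plunger_rest [{'xy': [259.2, 303.4], 'p': 0.78}]
left_nominal [{'xy': [224.2, 91.2], 'p': 0.89}, {'xy': [260.0, 304.6], 'p': 0.72}]
right_nominal [{'xy': [291.7, 89.8], 'p': 0.94}, {'xy': [256.4, 216.7], 'p': 0.5}]
casting [{'xy': [257.1, 218.2], 'p': 0.58}]
[182.26789326  33.66682004]
[197.66723257 315.36921827]
[322.4548299  315.64809727]
[339.39730729  33.68660075]
```

View pics/w2.png

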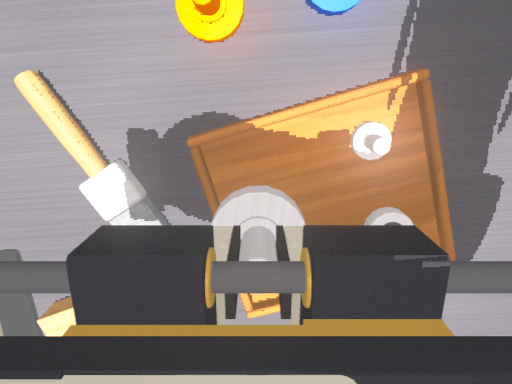

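View pics/w3.png

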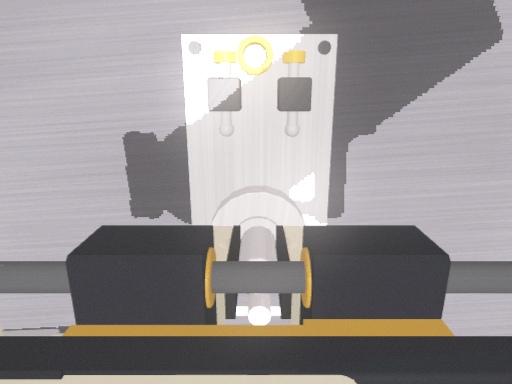

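The wrist view shows the plate with its far corners at (182,35) and (336,35), the posts at (226,94) and (295,94), and the screw tips at (227,128) and (292,128). The casting hangs in the fingers, centred over the plate. I'll fit the plate edges and tips here.

```bash
python3 - <<'E'
from h import *
s=r.get_state(); w=r.camera_params("wrist")
im=cv2.imread("pics/w3.png"); g=cv2.cvtColor(im,6).astype(float)
# edges: top edge columns 190-330; sides lit rows
pts=[];kinds=[]
for x in list(range(196,212))+list(range(275,285))+list(range(310,330)):
    d=np.diff(g[20:45,x]); i=d.argmax(); pts.append((x,20+i+.5));kinds.append(0)
for y in range(45,210,3):
    row=g[y,170:205]; d=np.diff(row); i=d.argmax()
    if d[i]>25: pts.append((170+i+.5,y));kinds.append(1)
    row=g[y,315:345]; d=-np.diff(row); i=d.argmax()
    if d[i]>25: pts.append((315+i+.5,y));kinds.append(2)
W=np.array([ray(w,p,.012)[:2] for p in pts]);k=np.array(kinds)
print([(k==i).sum() for i in range(3)])
from scipy.optimize import least_squares
def res(x):
    c,sn=np.cos(x[2]),np.sin(x[2]); d=W-x[:2]; a=d@[c,sn]; b=d@[-sn,c]
    return np.where(k==0,a-.125*x[3],np.where(k==1,b-.06*x[3],b+.06*x[3]))*1e3
S=least_squares(res,[.5386,.1113,np.radians(176.2),1],loss="soft_l1"); print(S.x[:2],np.degrees(S.x[2]),S.x[3],[np.abs(res(S.x)[k==i]).mean() for i in range(3)])
x=S.x;c,sn=np.cos(x[2]),np.sin(x[2])
def nf(P): d=np.asarray(P)[:2]-x[:2]; return np.array([d@[c,sn],d@[-sn,c]])*1e3
for n,u in [("ltip",(227,128)),("rtip",(292.3,128.3)),]: print(n,nf(ray(w,u,.019)))
for n,u in [("lpost",(224,78)),("lpost_near",(225,110)),("rpost",(295,78)),("rpostnear",(295,110))]: print(n,nf(ray(w,u,.036)))
print("tcp in nest",nf(s["tcp_pos"]))
a=cv2.resize(im[30:200,170:350],None,fx=4,fy=4,interpolation=cv2.INTER_CUBIC)[:600]; cv2.imwrite("pics/w3z.png",a)
E
```

```text
[np.int64(46), np.int64(55), np.int64(55)]
[0.53968632 0.10945943] 176.1392448459029 1.0009610703068215 [np.float64(0.013125933366388107), np.float64(0.48104200895914606), np.float64(0.2047327635641144)]
ltip [54.13683283 25.45642842]
rtip [ 53.89936509 -26.99322605]
lpost [91.9016711 25.2108883]
lpost_near [69.21667101 25.08186501]
rpost [ 91.89188301 -26.29813593]
rpostnear [ 69.21383324 -26.96801203]
tcp in nest [9.62356054 0.11809281]
```

View pics/w3z.png

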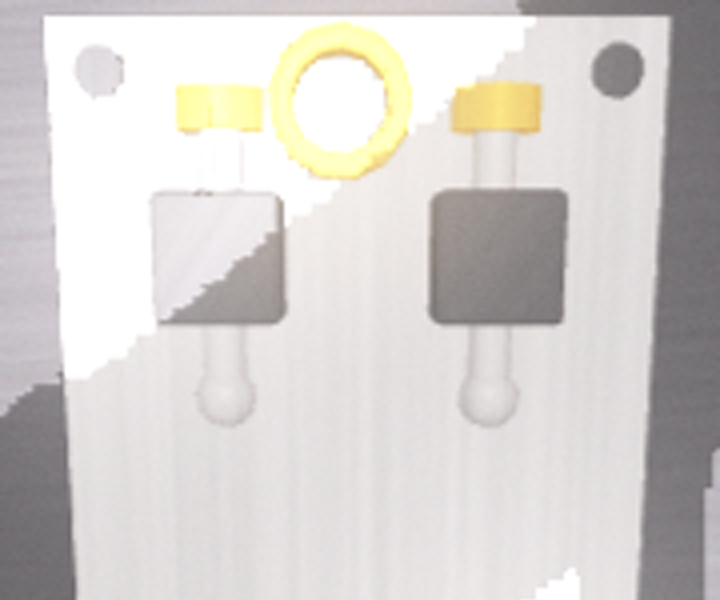

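```bash
python3 -m inch '0 0 0.01 0 0 0 0;0 0 0.02 0 0 0 0;0 0 0.025 0 0 0 0;0 0 0.02 0 0 0 0;0 0 0.012 0 0 0 0;0 0 0.008 0 0 0 0;0 0 0.004 0 0 0 0;0 0 0.002 0 0 0 0;0 0 0 0 0 0 0;0 0 0 0 0 0 0'
```

```text
time_s: 8.13
tcp_pos: [0.5306, 0.1106, 0.0387]
eef_rot: [180.0, 0.1, 176.2]
contact_force: [0.3, -0.4, -1.3]
gripper_width: 0.0175
```

```bash
python3 -m inch '0 0 0.002 0 0 0 0;0 0 0.001 0 0 0 0;0 0 0.001 0 0 0 0;0 0 0 0 0 0 0;0 0 0 0 0 0 0'; python3 -m inch '0 0 0.0007 0 0 0 0;0 0 0 0 0 0 0;0 0 0 0 0 0 0'
```

```text
time_s: 8.55
tcp_pos: [0.5301, 0.1104, 0.0342]
eef_rot: [180.0, 0.0, 176.2]
contact_force: [-0.5, 0.4, -0.9]
gripper_width: 0.0172
time_s: 8.8
tcp_pos: [0.5303, 0.1105, 0.0338]
eef_rot: [180.0, 0.0, 176.2]
contact_force: [-0.7, 0.0, 3.5]
gripper_width: 0.0173
```

```bash
python3 -m inch '0 0 0 0 0 0 0.45;0 0 0 0 0 0 0.45;0 0 0 0 0 0 0.45;0 0 0 0 0 0 0.45;0 0 0 0 0 0 0.45;0 0 -0.005 0 0 0 0.45;0 0 -0.02 0 0 0 0.45;0 0 -0.03 0 0 0 0.45;0 0 -0.03 0 0 0 0.45;0 0 -0.02 0 0 0 0.45;0 0 0 0 0 0 0.45;0 0 0 0 0 0 0.45'
python3 - <<'E'
from h import *
s=r.get_state(); w=r.camera_params("wrist")
im=r.capture("wrist"); cv2.imwrite("pics/w4.png",im[:,:,::-1]); print(s["tcp_pos"],s["eef_rot"],s["gripper_width"])
im=r.capture("top"); cv2.imwrite("pics/t4.png",im[:,:,::-1]);
print(r.recognise("jaw_knob","top")[:2],r.recognise("casting","wrist")[:2])
E
```

```text
time_s: 9.8
tcp_pos: [0.5307, 0.1108, 0.14]
eef_rot: [179.9, 0.2, 176.2]
contact_force: [0.3, -0.6, -1.2]
gripper_width: 0.0391
[0.53072551 0.11080624 0.14003086] [1.79884268e+02 1.55027925e-01 1.76204356e+02] 0.039132238893433674
[{'xy': [184.9, 141.6], 'p': 0.51}] [{'xy': [256.6, 183.2], 'p': 0.9}]
```

View pics/w4.png

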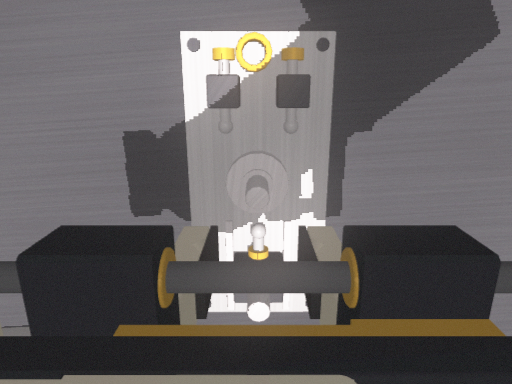

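The casting stands on the plate at (257,183), clear of the plunger tip at (258,228) and the screw tips at (226,126) and (291,126). The knob top shows at (259,312).

```bash
cat >> h.py <<'E'
X0=np.array([.5397,.1095]);YA=np.radians(176.14)
def nf(P): d=np.asarray(P)[:2]-X0; c,s=np.cos(YA),np.sin(YA); return np.array([d@[c,s],d@[-s,c]])*1e3
E
python3 - <<'E'
from h import *
w=r.camera_params("wrist");s=r.get_state()
print("knob",nf(ray(w,(258.8,312),.074)),"ball ctr",nf(ray(w,(258,230),.019)),"disc",nf(ray(w,(257.3,183),.026)),"stemtop",nf(ray(w,(258,198),.064)))
print("tips",nf(ray(w,(225.7,126.5),.019)),nf(ray(w,(291,126.5),.019)))
print("tcp",nf(s["tcp_pos"]))
im=cv2.imread("pics/w4.png"); cv2.imwrite("pics/w4z.png",cv2.resize(im[100:330,170:350],None,fx=3,fy=2.6,interpolation=cv2.INTER_CUBIC))
E
```

```text
knob [-7.53049260e+01 -1.39525442e-02] ball ctr [-32.42928288   0.71862368] disc [11.67836554  1.2948991 ] stemtop [10.90992887  0.64699174]
tips [56.42094055 26.51887231] [ 56.45148741 -25.54005223]
tcp [10.35665081  0.16701602]
```

View pics/w4z.png

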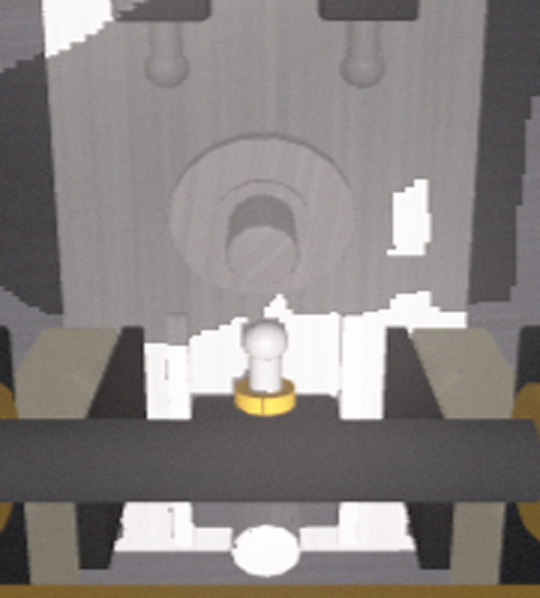

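```bash
python3 -m inch '-0.01 0 0 0 0 0 0.45;-0.02 0 0 0 0 0 0.45;-0.02 0 0 0 0 0 0.45;-0.02 0 0 0 0 0 0.45;-0.0154 0 0 0 0 0 0.45;0 0 0 0 0 0 0.45;0 0 0 0 0 0 0.45;0 0 0 0 0 0 0.45'
python3 - <<'E'
from h import *
s=r.get_state(); w=r.camera_params("wrist")
im=r.capture("wrist"); cv2.imwrite("pics/w5.png",im[:,:,::-1]); print(s["tcp_pos"],s["eef_rot"],s["gripper_width"],nf(s["tcp_pos"]))
print("expect knob top at",proj(w,[*s["tcp_pos"][:2],.074]))
E
```

```text
time_s: 10.67
tcp_pos: [0.6148, 0.1044, 0.1373]
eef_rot: [-180.0, -0.1, 176.2]
contact_force: [0.1, -0.8, 0.7]
gripper_width: 0.0394
[0.61478215 0.10439141 0.13730186] [-1.79951260e+02 -1.00479059e-01  1.76183480e+02] 0.03937478891833168 [-7.52557336e+01  4.25607018e-02]
expect knob top at [258.66903983 203.2689722 ]
```

View pics/w5.png

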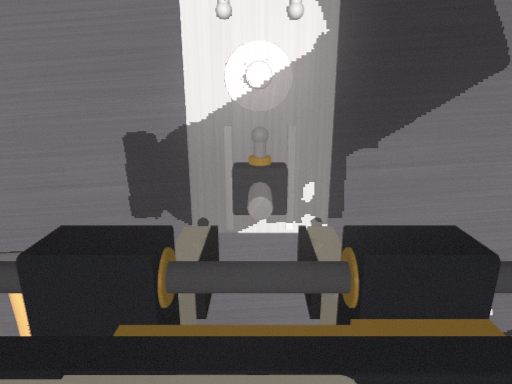

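```bash
python3 -m inch '-0.002 0.0006 0.01 0 0 0 0.45;0 0 0.02 0 0 0 0.45;0 0 0.025 0 0 0 0.45;0 0 0.02 0 0 0 0.45;0 0 0.012 0 0 0 0.45;0 0 0.007 0 0 0 0.45;0 0 0.003 0 0 0 0.45;0 0 0 0 0 0 0.45;0 0 0 0 0 0 0;0 0 0 0 0 0 0;0 0 0 0 0 0 0;0 0 0 0 0 0 0;0 0 0 0 0 0 0;0 0 0 0 0 0 0;0 0 0 0 0 0 0;0 0 0 0 0 0 0' 45; python3 - <<'E'
from h import *
s=r.get_state(); print(nf(s["tcp_pos"]),s["contact_force"],s["moment"],s["joint_torque"])
E
```

```text
time_s: 12.05
tcp_pos: [0.6177, 0.1055, 0.0421]
eef_rot: [180.0, 0.1, 176.2]
contact_force: [-1.9, 1.0, 6.1]
gripper_width: 0.017
[-78.12841923  -1.23855018] [-1.94971974  0.98323996  6.08718428] [ 0.51718311  0.56250431 -0.00309043] [-1.00184273e+00 -5.48044646e+01  2.10170871e+01  5.14536336e+00
  2.01090770e-01  1.77851587e-02]
```

```bash
cat > st.py <<'E'
from h import *
F=[]
for i in range(1):
    s=r.get_state(); F.append(s["contact_force"])
f=np.mean(F,0); c,sn=np.cos(YA),np.sin(YA)
print("nest xy mm",nf(s["tcp_pos"]).round(2),"z",round(s["tcp_pos"][2]*1e3,2),"push N",round(float(-(f[0]*c+f[1]*sn)),2),"lat",round(float(-f[0]*sn+f[1]*c),2),"fz",round(f[2],2),"w",round(s["gripper_width"]*1e3,2),"rot",s["eef_rot"].round(2))
E
python3 -m inch '0.001 0 0 0 0 0 0;0.001 0 0 0 0 0 0;0.001 0 0 0 0 0 0;0.001 0 0 0 0 0 0;0.001 0 0 0 0 0 0;0.001 0 0 0 0 0 0' ; python3 st.py; python3 -m inch '0.001 0 0 0 0 0 0;0.001 0 0 0 0 0 0'; python3 st.py;  python3 -m inch '0 0 0 0 0 0 0;0 0 0 0 0 0 0'; python3 st.py
```

```text
time_s: 12.55
tcp_pos: [0.6141, 0.1058, 0.0422]
eef_rot: [179.9, 0.3, 176.2]
contact_force: [9.1, -3.1, -2.1]
gripper_width: 0.0171
nest xy mm [-74.52  -1.32] z 42.16 push N 9.33 lat 2.46 fz -2.08 w 17.06 rot [179.94   0.28 176.25]
time_s: 12.72
tcp_pos: [0.6121, 0.1059, 0.0421]
eef_rot: [179.9, 0.3, 176.2]
contact_force: [9.8, -2.2, -0.8]
gripper_width: 0.0171
nest xy mm [-72.51  -1.3 ] z 42.14 push N 9.91 lat 1.51 fz -0.81 w 17.06 rot [179.94   0.28 176.24]
time_s: 12.88
tcp_pos: [0.612, 0.1059, 0.0422]
eef_rot: [179.9, 0.3, 176.2]
contact_force: [8.5, -2.9, -1.2]
gripper_width: 0.0172
nest xy mm [-72.34  -1.3 ] z 42.18 push N 8.62 lat 2.29 fz -1.24 w 17.24 rot [179.94   0.26 176.25]
```

```bash
python3 -m inch '0.001 0 0 0 0 0 0;0.0013 0 0 0 0 0 0;0.0013 0 0 0 0 0 0;0.0013 0 0 0 0 0 0;0.0013 0 0 0 0 0 0;0.0013 0 0 0 0 0 0;0.0013 0 0 0 0 0 0;0.0013 0 0 0 0 0 0;0.0013 0 0 0 0 0 0;0.0013 0 0 0 0 0 0;0.0013 0 0 0 0 0 0;0.0013 0 0 0 0 0 0;0.001 0 0 0 0 0 0;0.001 0 0 0 0 0 0;0.001 0 0 0 0 0 0'; python3 st.py; python3 - <<'E'
from h import *
im=r.capture("wrist"); cv2.imwrite("pics/w6.png",im[:,:,::-1])
im=r.capture("top"); cv2.imwrite("pics/t6.png",cv2.resize(im[115:225,145:220,::-1],None,fx=5,fy=5,interpolation=cv2.INTER_CUBIC))
E
```

```text
time_s: 14.13
tcp_pos: [0.5939, 0.1071, 0.0422]
eef_rot: [179.9, 0.3, 176.2]
contact_force: [10.1, -1.7, -1.5]
gripper_width: 0.017
nest xy mm [-54.2   -1.29] z 42.18 push N 10.24 lat 1.06 fz -1.5 w 17.01 rot [179.94   0.28 176.25]
```

View pics/w6.png

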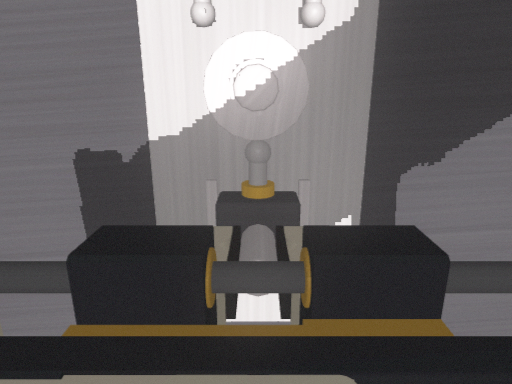

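The view shows the plunger ball at (258,152) now at the disc edge. The disc is centred near (256,86), and the screw tips are ahead at (203,12) and (312,12).

```bash
python3 - <<'E'
from h import *
w=r.camera_params("wrist")
g=cv2.imread("pics/w6.png"); cv2.imwrite("pics/w6z.png",cv2.resize(g[0:200,180:340],None,fx=4,fy=3))
d=nf(ray(w,(256.3,86),.026)); st=nf(ray(w,(256,87),.064))
l=nf(ray(w,(203,13),.019)); t=nf(ray(w,(312.5,13),.019)); b=nf(ray(w,(258,152),.019))
print(d,st,l,t,b)
for q in(l,t): print("dist axis-tip",np.linalg.norm(q-d), "travel until contact", q[0]-d[0]-np.sqrt(32**2-(q[1]-d[1])**2))
print("ball-axis",np.linalg.norm(b-d))
E
```

```text
[ 2.18076027e+01 -1.18324440e-02] [21.2603874  -0.07929232] [55.33909923 25.54454189] [ 55.39257724 -26.88959734] [-11.91743539  -0.88282705]
dist axis-tip 42.160283800787916 travel until contact 14.273466254582257
dist axis-tip 43.0158664078144 travel until contact 16.218750047623423
ball-axis 33.73628349129398
```

View pics/w6z.png

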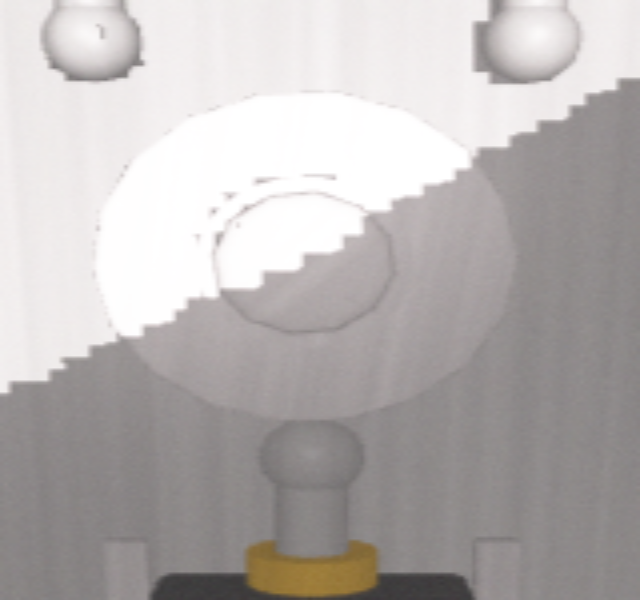

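```bash
python3 -m inch '0.001 0 0 0 0 0 0;0.001 0 0 0 0 0 0;0.001 0 0 0 0 0 0;0.001 0 0 0 0 0 0;0.001 0 0 0 0 0 0;0.001 0 0 0 0 0 0;0.001 0 0 0 0 0 0;0.001 0 0 0 0 0 0'; python3 st.py; python3 -m inch '0.0005 0 0 0 0 0 0;0.0005 0 0 0 0 0 0'; python3 st.py; python3 -m inch '0.0005 0 0 0 0 0 0;0.0005 0 0 0 0 0 0'; python3 st.py
python3 - <<'E'
from h import *
w=r.camera_params("wrist");g=r.capture("wrist")[:,:,::-1]; cv2.imwrite("pics/w7.png",g); cv2.imwrite("pics/w7z.png",cv2.resize(g[0:200,180:340],None,fx=4,fy=3))
E
```

```text
time_s: 14.9
tcp_pos: [0.5859, 0.1077, 0.0421]
eef_rot: [179.9, 0.3, 176.2]
contact_force: [9.1, -3.1, -0.5]
gripper_width: 0.0172
nest xy mm [-46.19  -1.28] z 42.14 push N 9.3 lat 2.43 fz -0.48 w 17.17 rot [179.94   0.27 176.25]
time_s: 15.07
tcp_pos: [0.5848, 0.1077, 0.0421]
eef_rot: [179.9, 0.3, 176.2]
contact_force: [9.1, -3.8, -1.8]
gripper_width: 0.0173
nest xy mm [-45.16  -1.25] z 42.15 push N 9.35 lat 3.2 fz -1.77 w 17.33 rot [179.94   0.27 176.25]
time_s: 15.23
tcp_pos: [0.5839, 0.1078, 0.0422]
eef_rot: [179.9, 0.3, 176.2]
contact_force: [9.8, -4.1, -1.9]
gripper_width: 0.0169
nest xy mm [-44.18  -1.28] z 42.15 push N 10.07 lat 3.44 fz -1.95 w 16.89 rot [179.94   0.27 176.25]
```

View pics/w7z.png

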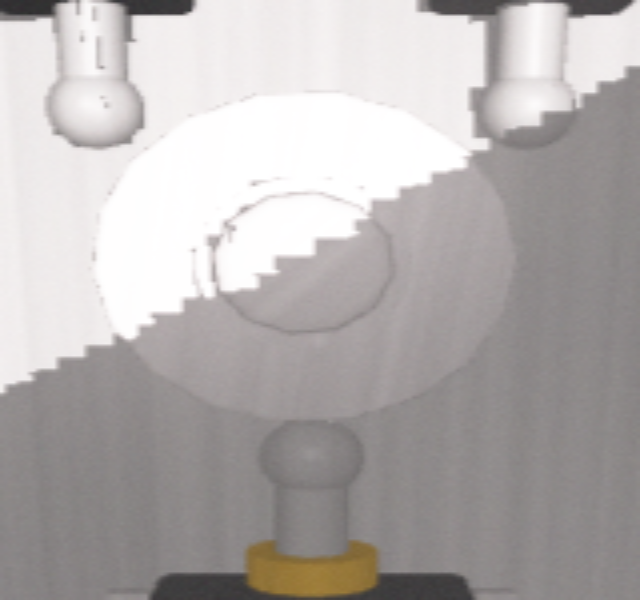

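The casting keeps contact with the plunger. The screw tips, at zoom (95,110) and (529,110), are still a few mm clear of the disc.

```bash
python3 - <<'E'
from h import *
w=r.camera_params("wrist")
d=nf(ray(w,(256.3,86),.026))
for u in ((203.7,36.7),(312.3,36.7)):
    q=nf(ray(w,u,.019)); print(d,q,"travel", q[0]-d[0]-np.sqrt(32**2-(q[1]-d[1])**2))
E
python3 -m inch '0.0005 0 0 0 0 0 0;0.0005 0 0 0 0 0 0'; python3 st.py; python3 -m inch '0.0005 0 0 0 0 0 0;0.0005 0 0 0 0 0 0'; python3 st.py
```

```text
[3.17413611e+01 2.83776585e-03] [54.78805101 25.67009706] travel 3.9366977590364094
[3.17413611e+01 2.83776585e-03] [ 54.84386348 -27.25290891] travel 6.335741424510818
time_s: 15.45
tcp_pos: [0.5829, 0.1078, 0.0422]
eef_rot: [179.9, 0.3, 176.2]
contact_force: [9.6, -3.3, -1.2]
gripper_width: 0.0169
nest xy mm [-43.18  -1.25] z 42.16 push N 9.76 lat 2.69 fz -1.18 w 16.88 rot [179.94   0.27 176.24]
time_s: 15.62
tcp_pos: [0.5819, 0.1079, 0.0422]
eef_rot: [179.9, 0.3, 176.2]
contact_force: [8.4, -3.5, -1.3]
gripper_width: 0.0168
nest xy mm [-42.18  -1.25] z 42.16 push N 8.57 lat 2.93 fz -1.34 w 16.81 rot [179.94   0.27 176.25]
```

```bash
for i in 1; do :; done; python3 -m inch '0.00025 0 0 0 0 0 0;0.00025 0 0 0 0 0 0' >/dev/null; python3 st.py;  python3 -m inch '0.00025 0 0 0 0 0 0;0.00025 0 0 0 0 0 0'>/dev/null; python3 st.py;  python3 -m inch '0.00025 0 0 0 0 0 0;0.00025 0 0 0 0 0 0'>/dev/null; python3 st.py;  python3 -m inch '0.00025 0 0 0 0 0 0;0.00025 0 0 0 0 0 0'>/dev/null; python3 st.py
```

```text
nest xy mm [-41.65  -1.23] z 42.15 push N 9.11 lat 2.83 fz -2.1 w 17.0 rot [179.94   0.26 176.25]
nest xy mm [-41.17  -1.26] z 42.15 push N 9.41 lat 2.79 fz -1.33 w 17.52 rot [179.94   0.27 176.24]
nest xy mm [-40.67  -1.26] z 42.14 push N 8.82 lat 2.83 fz -1.17 w 17.52 rot [179.94   0.27 176.24]
nest xy mm [-40.18  -1.26] z 42.18 push N 10.67 lat 2.77 fz -1.37 w 17.27 rot [179.94   0.27 176.25]
```

```bash
python3 - <<'E'
from h import *
w=r.camera_params("wrist");g=r.capture("wrist")[:,:,::-1]; cv2.imwrite("pics/w8z.png",cv2.resize(g[0:200,180:340],None,fx=4,fy=3))
E
python3 st.py
```

```text
nest xy mm [-40.14  -1.25] z 42.17 push N 8.54 lat 2.9 fz -1.81 w 16.93 rot [179.94   0.27 176.24]
```

View pics/w8z.png

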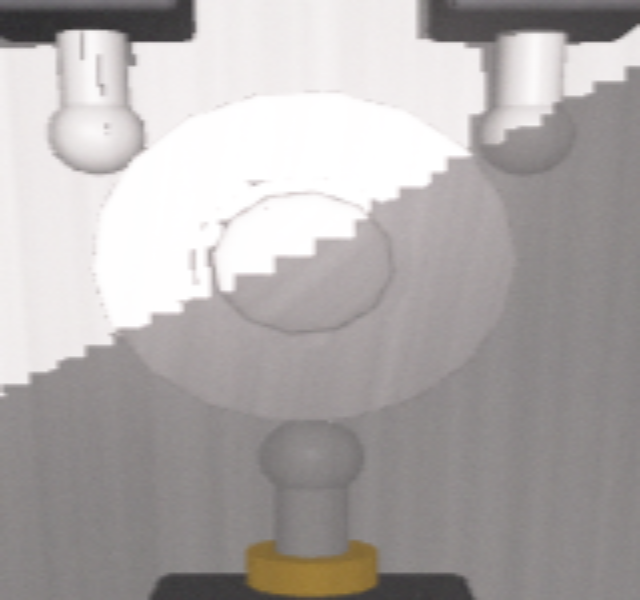

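The left tip is almost touching, at zoom (130,165). The right tip has about 1–2 mm to go, and the plunger is not yet compressed.

```bash
python3 -m inch '0.00025 0 0 0 0 0 0;0.00025 0 0 0 0 0 0' >/dev/null; python3 st.py;  python3 -m inch '0.00025 0 0 0 0 0 0;0.00025 0 0 0 0 0 0'>/dev/null; python3 st.py;  python3 -m inch '0.00025 0 0 0 0 0 0;0.00025 0 0 0 0 0 0'>/dev/null; python3 st.py; python3 -m inch '0.00025 0 0 0 0 0 0;0.00025 0 0 0 0 0 0' >/dev/null; python3 st.py; python3 - <<'E'
from h import *
w=r.camera_params("wrist");g=r.capture("wrist")[:,:,::-1]; cv2.imwrite("pics/w9z.png",cv2.resize(g[0:200,180:340],None,fx=4,fy=3))
E
```

```text
nest xy mm [-39.71  -1.23] z 42.16 push N 8.83 lat 2.78 fz -1.67 w 17.59 rot [179.94   0.27 176.25]
nest xy mm [-39.22  -1.26] z 42.14 push N 10.17 lat 2.73 fz -1.09 w 16.96 rot [179.94   0.27 176.25]
nest xy mm [-38.76  -1.25] z 42.16 push N 8.95 lat 4.02 fz -1.9 w 16.78 rot [179.94   0.27 176.25]
nest xy mm [-38.23  -1.24] z 42.17 push N 9.39 lat 3.16 fz -2.52 w 17.45 rot [179.94   0.27 176.25]
```

View pics/w9z.png

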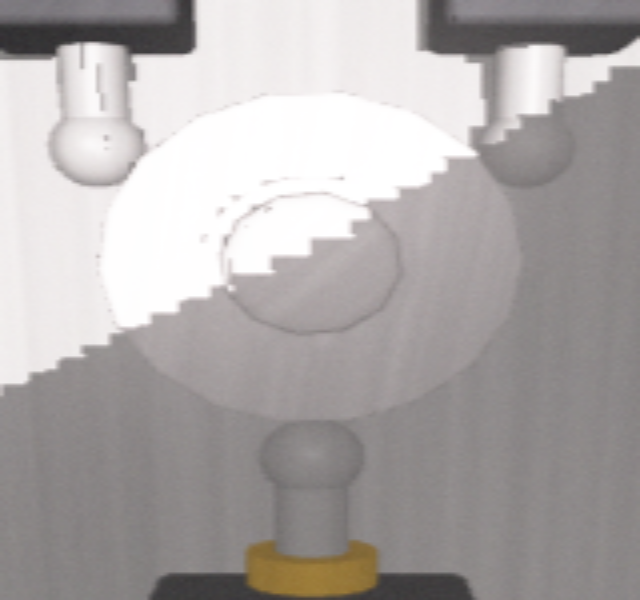

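The disc has shifted about 0.7 mm to the right, so the left tip is bearing and the casting is sliding toward the right tip.

```bash
python3 -m inch '0.00025 0 0 0 0 0 0;0.00025 0 0 0 0 0 0' >/dev/null; python3 st.py;  python3 -m inch '0.00025 0 0 0 0 0 0;0.00025 0 0 0 0 0 0'>/dev/null; python3 st.py;  python3 -m inch '0.00025 0 0 0 0 0 0;0.00025 0 0 0 0 0 0'>/dev/null; python3 st.py; python3 - <<'E'
from h import *
w=r.camera_params("wrist");g=r.capture("wrist")[:,:,::-1]; cv2.imwrite("pics/w10z.png",cv2.resize(g[0:200,180:340],None,fx=4,fy=3))
E
```

```text
nest xy mm [-37.86  -1.26] z 42.15 push N 11.04 lat 3.14 fz -2.14 w 17.37 rot [179.94   0.28 176.25]
nest xy mm [-37.46  -1.28] z 42.16 push N 10.93 lat 2.17 fz -2.88 w 17.01 rot [179.94   0.29 176.25]
nest xy mm [-37.07  -1.28] z 42.18 push N 11.48 lat 3.24 fz -3.95 w 17.45 rot [179.94   0.3  176.25]
```

View pics/w10z.png

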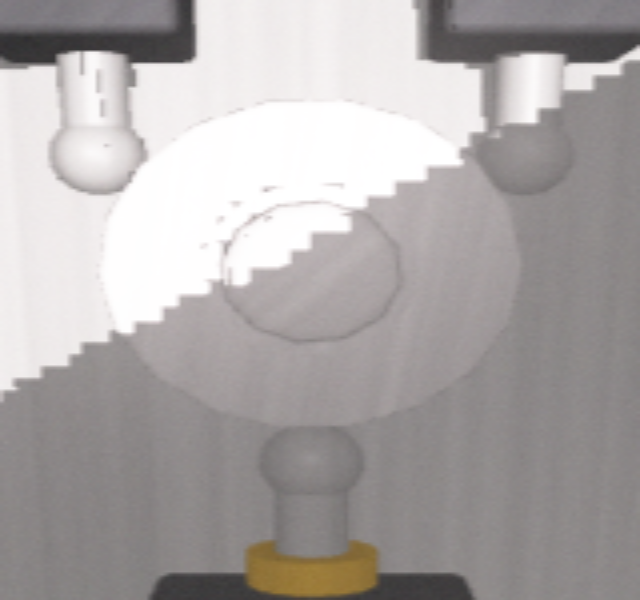

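Both tips now bear. The disc has moved back about 7 zoom px (roughly 1.2 mm of plunger travel), and the push is about 11.5 N. I need about 0.8 mm more.

```bash
python3 -m inch '0.00025 0 0 0 0 0 0;0.00025 0 0 0 0 0 0' >/dev/null; python3 st.py;  python3 -m inch '0.00025 0 0 0 0 0 0;0.0002 0 0 0 0 0 0'>/dev/null; python3 st.py; python3 -m inch '0 0 0 0 0 0 0;0 0 0 0 0 0 0;0 0 0 0 0 0 0'>/dev/null; python3 st.py; python3 - <<'E'
from h import *
w=r.camera_params("wrist");g=r.capture("wrist")[:,:,::-1]; cv2.imwrite("pics/w11z.png",cv2.resize(g[0:200,180:340],None,fx=4,fy=3))
E
```

```text
nest xy mm [-36.64  -1.23] z 42.15 push N 11.75 lat 4.53 fz -2.99 w 17.15 rot [179.94   0.3  176.25]
nest xy mm [-36.3   -1.25] z 42.17 push N 11.86 lat 4.36 fz -3.79 w 17.03 rot [179.93   0.32 176.25]
nest xy mm [-36.26  -1.25] z 42.14 push N 12.85 lat 3.13 fz -3.13 w 17.24 rot [179.94   0.31 176.25]
```

View pics/w11z.png

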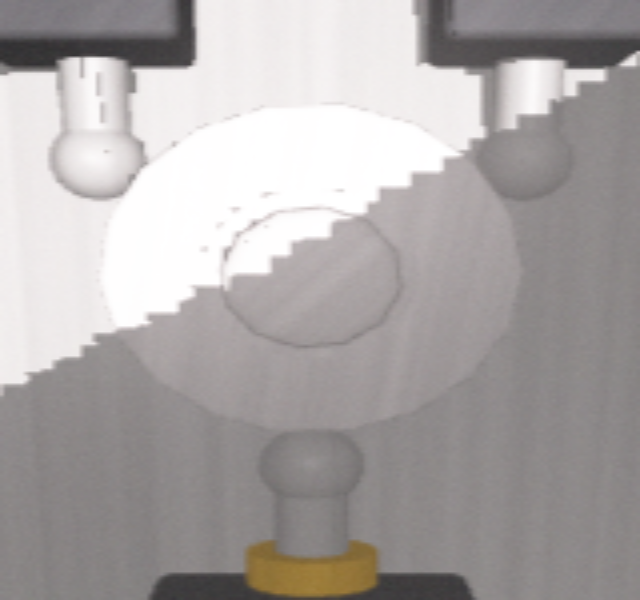

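The plunger is now about 1.9 mm in, roughly half-way, with a push of about 12.9 N as intended. I'll unwind the arm's spring load before opening.

```bash
python3 -m inch '-0.0005 0 0 0 0 0 0;-0.0005 0 0 0 0 0 0;-0.0005 0 0 0 0 0 0;0 0 0 0 0 0 0'>/dev/null; python3 st.py; python3 -m inch '-0.0005 0 0 0 0 0 0;-0.0005 0 0 0 0 0 0;0 0 0 0 0 0 0'>/dev/null; python3 st.py
```

```text
nest xy mm [-36.31  -1.22] z 42.13 push N 6.51 lat 1.35 fz 2.39 w 17.16 rot [179.95   0.18 176.23]
nest xy mm [-36.37  -1.21] z 42.12 push N 2.77 lat -0.01 fz 5.68 w 17.19 rot [1.7997e+02 1.0000e-01 1.7623e+02]
```

```bash
python3 -m inch '-0.0005 0 0 0 0 0 0;0 0 0 0 0 0 0;0 0 0 0 0 0 0.1;0 0 0 0 0 0 0.2;0 0 0 0 0 0 0.3;0 0 0 0 0 0 0.4;0 0 0 0 0 0 0.45;0 0 0 0 0 0 0.45;0 0 0 0 0 0 0.45'; python3 - <<'E'
from h import *
w=r.camera_params("wrist");g=r.capture("wrist")[:,:,::-1]; cv2.imwrite("pics/w12z.png",cv2.resize(g[0:266,128:384],None,fx=3,fy=2.2))
E
python3 st.py
```

```text
time_s: 19.57
tcp_pos: [0.5751, 0.1078, 0.0409]
eef_rot: [-180.0, -0.1, 176.2]
contact_force: [0.1, -1.0, 0.2]
gripper_width: 0.0387
nest xy mm [-35.57  -0.7 ] z 41.0 push N 0.18 lat -0.2 fz -0.1 w 39.17 rot [-1.7998e+02 -5.0000e-02  1.7620e+02]
```

View pics/w12z.png

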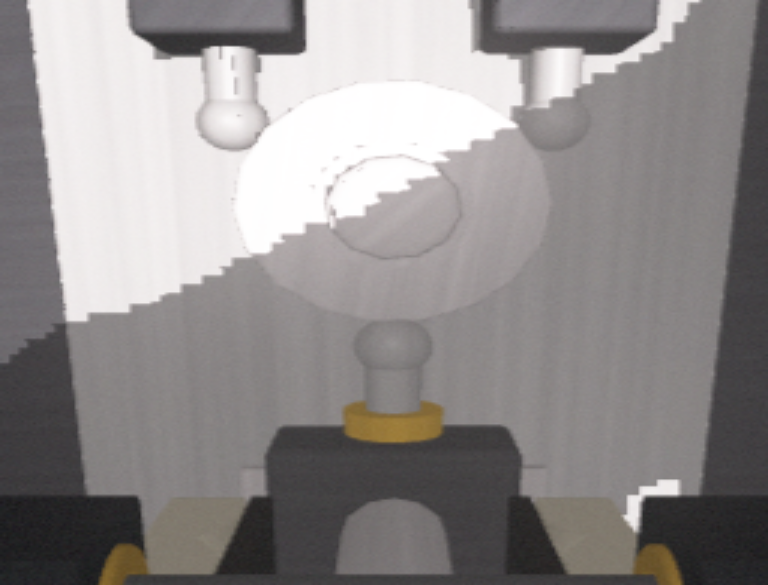

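Jaw and casting are both released. The ball-to-collar distance is 36–37 px, against 40.3 px unpressed, so the plunger is still about half-way in. Both tips touch. I'll retreat straight up.

```bash
python3 -m inch '0 0 -0.005 0 0 0 0.45;0 0 -0.01 0 0 0 0.45;0 0 -0.02 0 0 0 0.45;0 0 -0.03 0 0 0 0.45;0 0 -0.03 0 0 0 0.45;0 0 -0.02 0 0 0 0.45;0 0 -0.01 0 0 0 0.45;0 0 0 0 0 0 0.45;0 0 0 0 0 0 0.45;0 0 0 0 0 0 0.45;0 0 0 0 0 0 0.45'; python3 - <<'E'
from h import *
w=r.camera_params("wrist");g=r.capture("wrist")[:,:,::-1]; cv2.imwrite("pics/w13.png",g)
t=r.capture("top")[:,:,::-1]; cv2.imwrite("pics/t13.png",t)
E
python3 st.py
```

```text
time_s: 20.53
tcp_pos: [0.5749, 0.1076, 0.165]
eef_rot: [-179.9, -0.1, 176.2]
contact_force: [-0.5, -0.0, 0.6]
gripper_width: 0.0396
nest xy mm [-35.46  -0.59] z 165.15 push N -1.18 lat -0.26 fz 0.13 w 39.32 rot [-1.7994e+02 -1.1000e-01  1.7620e+02]
```

View pics/w13.png

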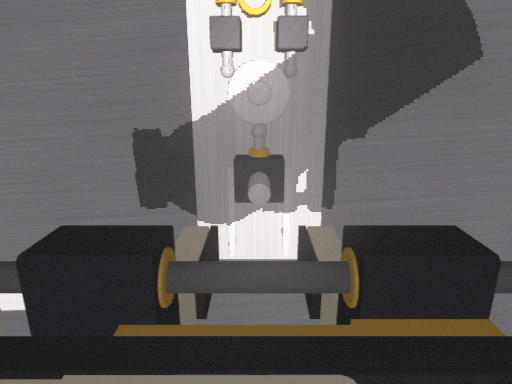

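View pics/t13.png

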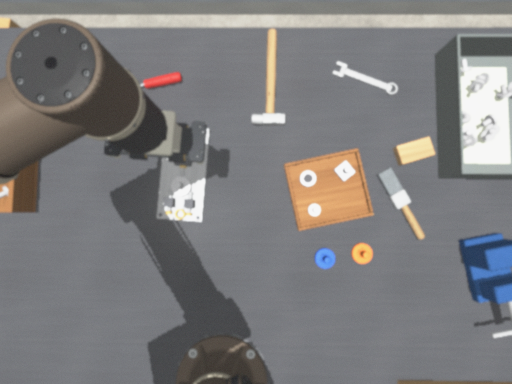

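The casting at (259,92) bears on both tips at (227,71) and (291,70), with the plunger on it at (259,131). In the top view the other castings lie where they were, and the arm is clear. I'm handing it in.

```bash
python3 -c "
from plant import r
print(r.close_job()); print(r.get_state()['time_s'])"
```

```text
the job is handed in; nothing more can be done
None
the job is handed in; nothing more can be done
```

The casting is on the gauge plate, held between the plunger and both screw tips. Jaw and casting are released, and I handed the job in at about 20.5 s of the 64 s allowed. `close_job()` reports no verdict.

**What I did:** I picked the casting up by its stem, stood it down at about x 10 mm on the plate and let go. I then pushed the jaw up by its knob in small steps. The left tip touched first, and the casting slid about 0.7 mm sideways until both tips bore on it. I pressed on by about 2 mm, eased the arm's load off before opening the fingers, and lifted clear.

**Last checks:**
- **Plunger:** the jaw travelled about 2.0 mm past first seating, and the push at the end was about 12.9 N (13 N intended). From the picture the plunger was 1.7–2.0 mm in, so about 4 N, and it looked the same after I let go.
- **Screws:** both tips touch the disc in the final wrist picture. The force on each screw was not measured separately. The most I pushed with was about 13 N, of which about 4 N reached the casting.
- **Other castings:** by eye in the final top view, the other three castings and the blue and orange look-alikes are where they were.
- **Robot:** the fingers are clear of everything, and the force reading is only noise, about 1 N.

**Disagreements:**
- The top camera placed the casting in the tray about 3 mm away from where the wrist camera did. I used the wrist camera.
- The screw tips measured 1–3 mm apart between views, so I found the seating by feel and by watching the plunger.

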